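# Change over the flip-cap spacer tubes

### The arm

A 6-joint arm with a two-finger parallel gripper is mounted at the origin on the work surface. World frame = base frame: x ahead of the robot, y to its left, z up, the work surface at z = 0. Lengths are in m, angles in degrees, forces in N, time in s.
With the tool pointing down it reaches from about 0.35 to 0.875 m from the base axis. Payload 4.2 kg.
Tool frame: the origin (TCP) lies midway between the tips of the shut fingers; the grasp point (between the pads) lies 19 mm behind it; z points along the fingers, y is the line along which they close (so a half turn about z gives the same grasp; the last joint's range is limited). The gripper opens to 87 mm and grips with 3 to 60 N. Pads are 19 mm wide; open, the fingers measure 117 mm over their backs; the gripper's body (75 mm by 190 mm) begins 51 mm behind the grasp point.
Start: joints at [-60.126, 22.042, 0.453, 0, -68.411, -14.817], TCP at [0.162, -0.604, 0.223] pointing down, gripper open.
Joint ranges: [-179.83, 179.83], [-69.29, 118.12], [-61.27, 80.66], [-181.25, 117.63], [-171.15, -9.14], [-177.46, 177.46]. Speed limits (degrees/s): [159.86, 159.86, 180, 180, 180, 180].

### API

Orientations are given as [roll, pitch, yaw] about the fixed x, y, z axes, in that order (R = Rz(yaw) Ry(pitch) Rx(roll)).
In Python, from workcell import env gives the robot as it stands. The module is installed in compiled form; this text tells all that it offers. Calls block until the motion is done:
- env.goto(position, orientation): joint-space move of the TCP to a pose.
- env.move_straight(position, rotation=None, rate=0.15, force_limit=None): straight line of the TCP; rotation=None keeps the orientation; rate is the mean speed in m/s. With force_limit (N) it stops when the force on the tool has changed by that much, and returns True; else False.
- env.set_joints(angles): joint-space move.
- env.gripper_to(opening, grasp_force=None): opening from 0.0 (shut) to 1.0 (fully open); grasp_force is the grip in N (None keeps the last); returns when the fingers have stopped.
- env.dwell(seconds).
- env.inverse_kinematics(position, orientation): joint angles nearest the present ones, or None.
- env.read_state(): the state.
- env.grab_frame(name): name is "scene" or "top" or "wrist"; returns a dict with "image" (400x640x3 uint8, blue, green, red), "fx", "fy", "cx", "cy" (pixels), "position" and "orientation" of the camera in the world. Camera axes: x right, y up, looking along -z (the intrinsics and any distortion apply to the point x, -y, -z); pixel columns grow to the right and rows downward; lengths in m; the calibration is good to about 2 mm. A picture is of the moment at which its call begins. There is no depth.
A pose or a line that the arm cannot do raises env.Unreachable and nothing moves.
- env.close_job(): hands the job in; it is judged then, once.
Trained networks look in a picture, given as the dict that the camera call returned (one of the last four; its "shot" number tells which), for a name from the list of things; names that differ only in an ending like _2 or _b are one class to them, and where a whole thing is asked for, a point or a joint stands for the part that bears it (a point fixed in the world has none). Each returns a list of dicts, best first, with "score" (0 to 1); they miss things now and then, are a little off and sometimes report something else, mostly with a low value. They report only what shows in the picture. A call takes as long as a camera call. They do not tell look-alikes from the thing itself.
- env.search_frame(picture, thing): "xyz" ([x, y, z] in m, in world coordinates, good to about 4 mm: the middle of the surface that is visible of it).
- env.trace(picture, thing): "mask" (400x640 bool, what is visible of it).
The state is a dict: "clock": time; "joint_positions": joint angles; "qvel": joint speeds; "joint_torque": joint torques, N m; "position": TCP position; "tool_rot": TCP orientation; "force": force on the tool from outside, world axes, zero at the start; "wrist_torque": the same for the moment, N m; "opening": opening from 0.0 (shut) to 1.0 (fully open); "finger_force": force on a finger pad.
Only numpy, scipy, OpenCV 4.12 (cv2) and the standard library are available. Lean on these libraries where they do the work, as an engineer would, in place of code of your own. Each camera call takes 0.05 s, during which the arm holds its last target. There are 200 camera calls.

### The job

On the electronics bench three flip-cap tubes stand in a rack under a strip lamp. An overlong reject spacer sticks out of the one tube that stands open: pull it out, put it in the open-topped scrap bin, and then press that tube's hinged cap fully shut. Only after that, flick the cap of the wide tube open until it leans back past upright, ready for use; leave the third tube shut and the other things on the bench where they are.

Things in the scene. Friction and masses are not known exactly. Their poses are not given: they have to be found in the camera images.
- rack: Fixed black rack base, 90 (x) by 420 (y) by 20 mm, origin at the centre of its underside. It carries the three tubes in a row along its y axis, at y = -120, 0 and 120 mm, in any order, all turned like the rack; the robot is on its -x side.
- lamp (a point): Middle of the underside of the strip lamp, 302 mm over the table: a fixed bar along the rack's y, 30 mm wide (rack x -20 to 10 mm), 18 mm thick, 410 mm long, over the tubes, on 14 mm posts at rack x = 36, y = -198 and 198 mm. It blocks a gripper that points straight down onto the tubes; come in from the rack's -x side, tilted 30 to 45 degrees.
- tube_used: Fixed pale plastic tube, 44 mm outer diameter, 100 mm tall, 32 mm bore, 50 mm deep: the one that stands open at the start with the spacer in it. Origin at the centre of its foot, 20 mm over the table; rim 100 mm higher. The cap's hinge runs along the tube's x axis, 25 mm to +y of the tube's axis at rim height.
- cap_used (a joint): Hinge of the open tube's cap, rad: 0 shut, grows as it opens towards +y, 1.57 upright, stop at 2.0; starts at 1.75 to 1.9. A white disc 46 mm in diameter, 8 mm thick (shut: 1 to 9 mm over the rim, over the tube), with a flat tab 20 mm wide (x) and 5 mm thick that sticks out 16 mm past the disc on the side away from the hinge. A stiff hinge: it stays where left.
- cap_used_tab (a point): Middle of that cap's tab, 56 mm from the hinge axis; when shut it lies to -y of the axis and 4.5 mm above the rim.
- tube_wide: Fixed pale plastic tube, the widest of the three: 58 mm outer diameter, 100 mm tall, shut at the start. Origin at the centre of its foot, 20 mm over the table; rim 100 mm higher. The cap's hinge runs along the tube's x axis, 32 mm to +y of the tube's axis at rim height.
- cap_wide (a joint): Hinge of the wide tube's cap in rad: 0 shut (start), grows as the tab is pushed up and over towards +y, 1.57 upright, stop at 2.0. A white disc 60 mm in diameter, 8 mm thick, with a flat tab 20 mm wide (x) and 5 mm thick (2 to 7 mm over the rim when shut) that sticks out 16 mm past the disc on the -y side. A stiff hinge: it stays where left.
- cap_wide_tab (a point): Middle of that cap's tab, 70 mm from the hinge axis; when shut it lies to -y of the axis and 4.5 mm above the rim.
- tube_plain: Fixed pale plastic tube, 44 mm in diameter, 100 mm tall, its cap shut: the third tube, not to be opened. Origin at the centre of its foot, 20 mm over the table; rim 100 mm higher. The cap's hinge runs along the tube's x axis, 25 mm to +y of the tube's axis at rim height.
- cap_plain (a joint): Hinge of the third tube's cap in rad: 0 shut; it must stay shut. Same cap as on the open tube.
- spacer: Loose plain aluminium rod (the overlong reject), 20 mm in diameter, 95 mm long, about 90 g, standing upright in the open tube and sticking out 45 mm above its rim. Origin at the centre of its lower end, z along the rod.
- spacer_mid (a point): The middle of the rod, 47.5 mm from its lower end.
- bin: Fixed grey open-topped scrap bin, 140 (x) by 150 (y) by 60 mm high outside, walls 4 mm, in front of the rack on the left or the right. Origin at the centre of its underside.
- meter: Bystander: black hand multimeter lying flat, 150 by 78 by 34 mm, on the other side from the bin.
- driver: Bystander: screwdriver 170 mm long, lying across in front of the rack.
- spool: Bystander: grey solder spool, 60 mm in diameter, 46 mm high, to the right of the rack.
- flux: Bystander: small clear bottle, 40 mm in diameter, 85 mm high, to the left of the rack.
- brush: Bystander: brush 160 mm long, lying behind the rack.
- cup: Bystander: white cup 72 mm in diameter, 85 mm high, far left.
Mind the look-alikes: they are no part of the job. There is more than one size of the bin; the job needs the smaller.

How it is judged:
By the outcome, as a careful person would: the job done as asked, in the order asked, and still so for the second after the job is handed in, with the robot touching nothing.
It also fails if it takes over 58 s, if anything falls off the work surface, if the arm or the gripper's body presses on something with over 40 N, if the wrist force passes 120 N, or if a joint passes its speed limit or range.

## Working session

There is one attempt and no reset: what is moved stays moved. The work goes in short steps, each a Python script; the robot and the scene stay as the last script left them, time stands still between calls to the robot, and variables do not carry over. Pictures are saved under pics/ and viewed, at most 10 in all, crops included, and the job is handed in when it is done.

```bash
mkdir -p pics; ls; python3 - <<'E'
from workcell import env
import cv2,numpy as np
a=env.grab_frame("scene"); b=env.grab_frame("top")
cv2.imwrite("pics/s.png",a["image"]);cv2.imwrite("pics/t.png",b["image"])
for p,n in((a,"scene"),(b,"top")):
    print(n,p["position"],p["orientation"],p["fx"],p["cx"],p["cy"],p.keys())
    for t in ["rack","tube_used","cap_used","cap_used_tab","tube_wide","cap_wide_tab","tube_plain","cap_plain","spacer","spacer_mid","bin","lamp","meter","flux","spool","driver"]:
        print(t,[(np.round(d["xyz"],3).tolist(),round(d["score"],2)) for d in env.search_frame(p,t)[:4]])
print(env.read_state())
E
```

```text
pics
scene [ 0.96216294 -0.48596313  1.28350076] [33.55638058  0.7624458  37.2124954 ] 498.69526210684603 325.1389817408472 208.17733301639527 dict_keys(['image', 'fx', 'fy', 'cx', 'cy', 'position', 'orientation', 'shot'])
rack [([0.629, -0.036, 0.144], 0.55)]
tube_used [([0.633, 0.108, 0.111], 0.68)]
cap_used [([0.629, 0.147, 0.153], 0.78)]
cap_used_tab [([0.63, 0.147, 0.151], 0.57)]
tube_wide [([0.622, -0.139, 0.125], 0.84), ([0.63, 0.144, 0.15], 0.7)]
cap_wide_tab [([0.611, -0.13, 0.128], 0.78)]
tube_plain [([0.629, -0.018, 0.126], 0.6)]
cap_plain [([0.618, -0.013, 0.127], 0.75), ([0.63, -0.018, 0.124], 0.22)]
spacer [([0.634, -0.029, 0.146], 0.31)]
spacer_mid [([0.624, -0.138, 0.13], 0.51), ([0.631, 0.108, 0.146], 0.44)]
bin [([0.425, 0.288, 0.006], 0.68), ([0.176, 0.345, 0.025], 0.6)]
lamp [([0.632, -0.033, 0.144], 0.75), ([0.619, -0.012, 0.128], 0.18)]
meter [([0.439, -0.264, 0.033], 0.87), ([0.632, 0.144, 0.153], 0.55)]
flux [([0.697, 0.322, 0.052], 0.83), ([0.601, 0.467, 0.053], 0.61)]
spool [([0.666, -0.346, 0.045], 0.68)]
driver [([0.44, -0.04, 0.02], 0.87)]
top [0.37052845
[... 1050 characters left out ...]
2], 0.67)]
{'clock': 1.7, 'joint_positions': array([-6.01257677e+01,  2.20411400e+01,  4.54517743e-01, -5.92554471e-05,
       -6.84123959e+01, -1.48168392e+01]), 'qvel': array([ 0.06523699,  0.03240364, -0.02386888, -0.0474706 , -0.10572542,
        0.03605622]), 'joint_torque': array([-1.18026954e-03, -3.90457821e+01,  1.87619430e+01,  4.22432274e+00,
        1.54313352e-02, -3.21856896e-05]), 'position': array([ 0.16239124, -0.60352109,  0.22256856]), 'tool_rot': array([-1.79999065e+02,  3.04344077e-04, -1.64942629e+02]), 'force': array([-0.23124622, -0.52023608, -0.30480347]), 'wrist_torque': array([0.03802131, 0.06082382, 0.01873985]), 'finger_force': 0.0, 'opening': 1.0047461281922492}
```

View images.

View pics/s.png

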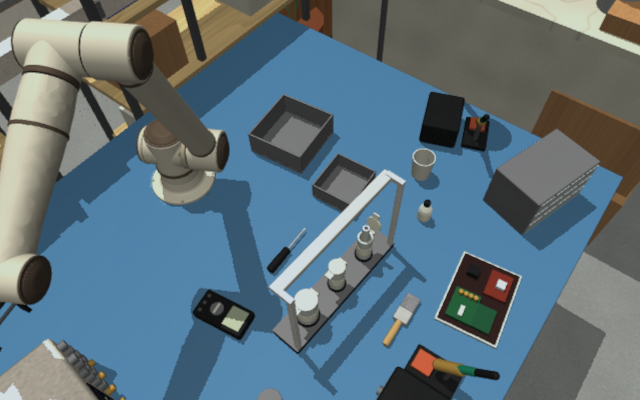

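View pics/t.png

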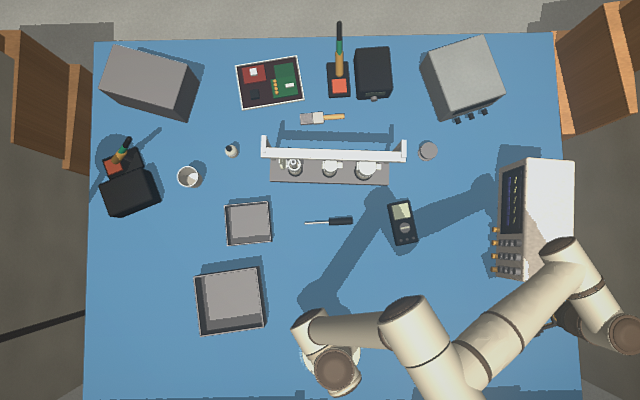

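```bash
cat > h.py <<'E'
from workcell import env
import cv2,numpy as np
from scipy.spatial.transform import Rotation as Ro
def proj(p,X):
    R=Ro.from_euler("xyz",p["orientation"],degrees=True).as_matrix()
    c=(np.atleast_2d(X)-p["position"])@R
    return np.c_[p["cx"]+p["fx"]*c[:,0]/-c[:,2],p["cy"]+p["fy"]*-c[:,1]/-c[:,2]]
def ray(p,uv):
    R=Ro.from_euler("xyz",p["orientation"],degrees=True).as_matrix()
    return R@np.array([(uv[0]-p["cx"])/p["fx"],-(uv[1]-p["cy"])/p["fy"],-1])
def at_z(p,uv,z):
    d=ray(p,uv); o=np.array(p["position"]); return o+d*(z-o[2])/d[2]
def tri(obs):
    A=np.zeros((3,3));b=np.zeros(3)
    for p,uv in obs:
        d=ray(p,uv);d/=np.linalg.norm(d);P=np.eye(3)-np.outer(d,d);A+=P;b+=P@p["position"]
    return np.linalg.solve(A,b)
E
python3 - <<'E'
from h import *
for o in ([180,-45,0],[0,135,0],[180,-40,0]):
  for x in ([.40,-0.02,.33],[.634,.12,.14],[.634,-.15,.10],[.6,.18,.18]):
    print(o,x,env.inverse_kinematics(x,o))
for o in ([180,0,0],[180,0,180],[180,20,0]): print(o,env.inverse_kinematics([.45,.285,.06],o))
E
```

```text
[180, -45, 0] [0.4, -0.02, 0.33] [ 28.79949164 -29.01381991 -59.10784988  48.52732762 -27.04150888
  23.53792842]
[180, -45, 0] [0.634, 0.12, 0.14] None
[180, -45, 0] [0.634, -0.15, 0.1] None
[180, -45, 0] [0.6, 0.18, 0.18] None
[0, 135, 0] [0.4, -0.02, 0.33] [  28.79949164  -29.01381991  -59.10784988   48.52732762  -27.04150888
 -156.46207158]
[0, 135, 0] [0.634, 0.12, 0.14] None
[0, 135, 0] [0.634, -0.15, 0.1] None
[0, 135, 0] [0.6, 0.18, 0.18] None
[180, -40, 0] [0.4, -0.02, 0.33] [ 32.8121036  -27.66236202 -53.47920411  37.47677559 -34.9230973
  31.56044589]
[180, -40, 0] [0.634, 0.12, 0.14] None
[180, -40, 0] [0.634, -0.15, 0.1] None
[180, -40, 0] [0.6, 0.18, 0.18] None
[180, 0, 0] [ 4.98053253e+01  2.34418531e+01 -2.43464578e+01  2.54444375e-14
 -4.22116891e+01  4.01946747e+01]
[180, 0, 180] [ 4.98053253e+01  2.34418531e+01 -2.43464578e+01 -2.54444375e-14
 -4.22116891e+01 -1.39805325e+02]
[180, 20, 0] [ 41.56865983  31.82252102  -6.54850573 -14.21940328 -67.49904447
  55.7318433 ]
```

```bash
python3 - <<'E'
from h import *
P={'grasp':[.634,.11,.14],'lift':[.634,.11,.20],'wide':[.62,-.16,.10],'wideup':[.62,-.09,.18],'capb':[.63,.18,.17],'press':[.63,.11,.13]}
for n,x in P.items():
  print(n)
  for t in (0,20,30,35,40,45):
    ok=[(yw,tuple(np.round(q,0).astype(int))) for yw in range(-75,76,15) for q in [env.inverse_kinematics(x,[180,-t,yw])] if q is not None]
    print(t,[o[0] for o in ok],ok[len(ok)//2] if ok else '')
E
```

```text
grasp
0 [-75, -60, -45, -30, -15, 0, 15, 30, 45, 60, 75] (0, (np.int64(24), np.int64(27), np.int64(-3), np.int64(0), np.int64(-59), np.int64(66)))
20 [-75, -60, -45, -30, -15, 0, 15, 30, 45, 60, 75] (0, (np.int64(28), np.int64(19), np.int64(-27), np.int64(20), np.int64(-28), np.int64(45)))
30 [-75, -60, -45, -30, -15, 30, 45, 60, 75] (-15, (np.int64(21), np.int64(17), np.int64(-44), np.int64(78), np.int64(-17), np.int64(-20)))
35 [-75, -60, -45, -30, -15, 30, 45, 60] (-15, (np.int64(12), np.int64(17), np.int64(-47), np.int64(109), np.int64(-16), np.int64(-43)))
40 [-75, -60, -45, -30, 30, 45, 60, 75] (30, (np.int64(19), np.int64(17), np.int64(-22), np.int64(-31), np.int64(-14), np.int64(129)))
45 [-75, -60, -45, -30, 30, 45, 75] (-30, (np.int64(21), np.int64(20), np.int64(-48), np.int64(105), np.int64(-35), np.int64(-59)))
lift
0 [-75, -60, -45, -30, -15, 0, 15, 30, 45, 60, 75] (0, (np.int64(24), np.int64(25), np.int64(1), np.int64(0), np.int64(-67), np.int64(66)))
20 [-75, -60, -45, -30, -15, 0, 15, 30, 45, 60, 75] (0, (np.int64(28), np.int64(16), np.int64(-21), np.int64(16), np.int
[... 3209 characters left out ...]
t64(66)))
20 [-75, -60, -45, -30, -15, 0, 15, 30, 45, 60, 75] (0, (np.int64(28), np.int64(20), np.int64(-28), np.int64(22), np.int64(-26), np.int64(44)))
30 [-75, -60, -45, -30, -15, 30, 45, 60, 75] (-15, (np.int64(19), np.int64(18), np.int64(-45), np.int64(85), np.int64(-16), np.int64(-25)))
35 [-75, -60, -45, -30, -15, 30, 45, 60] (-15, (np.int64(11), np.int64(17), np.int64(-47), np.int64(115), np.int64(-16), np.int64(-47)))
40 [-75, -60, -45, -30, 30, 45, 60, 75] (30, (np.int64(18), np.int64(17), np.int64(-22), np.int64(-34), np.int64(-14), np.int64(132)))
45 [-75, -60, -45, -30, 30, 45, 60, 75] (30, (np.int64(13), np.int64(17), np.int64(-19), np.int64(-52), np.int64(-15), np.int64(153)))
```

```bash
python3 - <<'E'
from h import *
env.goto([.42,.14,.30],[180,-40,-20]); 
p=env.grab_frame("wrist"); cv2.imwrite("pics/w1.png",p["image"])
print(env.read_state()["clock"],p["position"],p["orientation"],p["fx"],p["cx"],p["cy"])
env.goto([.42,.02,.30],[180,-40,-20])
p=env.grab_frame("wrist"); cv2.imwrite("pics/w2.png",p["image"])
print(env.read_state()["clock"],p["position"],p["orientation"],env.read_state()["joint_positions"])
t=env.grab_frame("top");cv2.imwrite("pics/t2.png",t["image"])
E
```

```text
4.5333 [0.37094752 0.15702626 0.46863293] [ 2.53247944e+01 -1.66682730e-02 -1.10132025e+02] 293.04874716083805 323.08424670486374 192.36837092944847
5.1333 [0.37062459 0.03633499 0.46897909] [ 2.53684062e+01  3.98320680e-02 -1.10187875e+02] [ 42.34179072 -18.35513316 -56.90728316  54.08214962 -44.70087788
 -10.11387002]
```

View pics/w1.png

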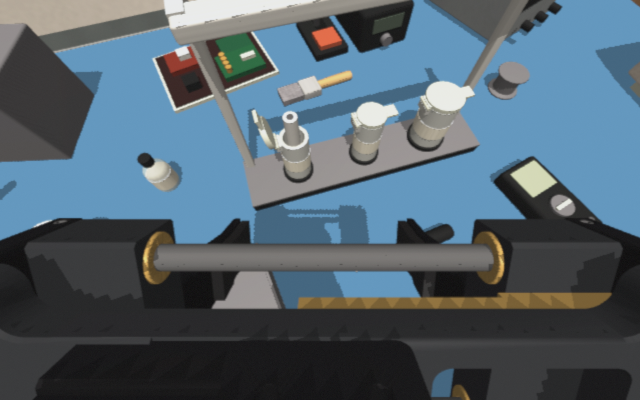

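View pics/w2.png

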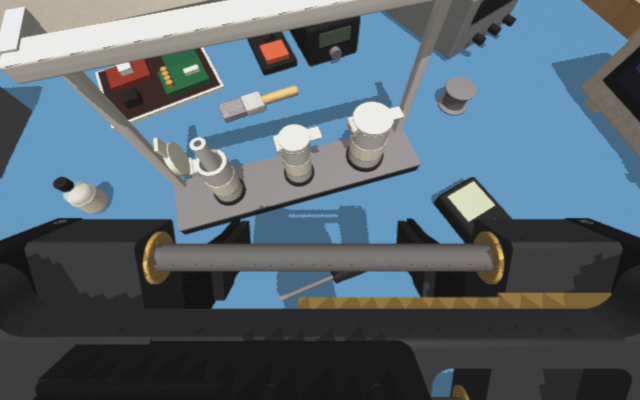

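```bash
cat > fit.py <<'E'
from h import *
from scipy.optimize import least_squares
th=np.linspace(0,2*np.pi,60)
def toW(g,P): 
    c,s=np.cos(g[2]),np.sin(g[2]); P=np.atleast_2d(P)
    return np.c_[g[0]+c*P[:,0]-s*P[:,1],g[1]+s*P[:,0]+c*P[:,1],P[:,2]]
def circ(y,r,z): return np.c_[r*np.cos(th),y+r*np.sin(th),0*th+z]
def cap(y,r,off):  # shut cap: disc + tab
    h=y+off
    e=h-(off+r+16 if off==32 else 64)
    return np.r_[circ(y,r,.121),circ(y,r,.129)],np.array([[sx,yy,z] for sx in(-.01,.01) for yy in(y-r*1e3*0+ -0.0+(-r+.005),) for z in(.122,.127)]+[[sx,y-r-.016,z] for sx in(-.01,.01) for z in(.122,.127)])
def hullc(uv):
    m=np.zeros((400,640),np.uint8); return m,cv2.convexHull(uv.astype(np.float32))
def sil(p,g,y,r):
    m=np.zeros((400*4,640*4),np.uint8)
    for part in cap(y,r,.025):
        h=cv2.convexHull(proj(p,toW(g,part)).astype(np.float32))
        cv2.fillConvexPoly(m,np.round((h+.5)*4-.5).astype(np.int32),1)
    v,u=np.nonzero(m); return np.array([u.mean()/4-.375,v.mean()/4-.375]),len(u)/16
E
python3 - <<'E'
from fit import *
import pickle
q0=env.read_state()["joint_positions"]
w2=env.grab_frame("wrist"); env.goto([.42,.14,.30],[180,-40,-20]); w1=env.grab_frame("wrist")
pics=[w2,w1]; obs=[]
for i,p in enumerate(pics):
    cv2.imwrite(f"pics/f{i}.png",p["image"])
    for n in ("cap_plain","cap_wide","cap_used","spacer","spacer_mid","tube_used"):
        for d in env.trace(p,n)[:3]:
            m=d["mask"]; v,u=np.nonzero(m)
            print(i,n,round(d["score"],2),m.sum(),u.mean().round(1),v.mean().round(1),(u.min(),u.max(),v.min(),v.max()))
            obs.append((i,n,d["score"],m))
pickle.dump((pics,obs),open("o.pkl","wb"))
E
```

```text
0 cap_plain 0.72 1007 297.0 137.8 (np.int64(274), np.int64(323), np.int64(124), np.int64(152))
0 cap_wide 0.82 1330 375.6 118.7 (np.int64(350), np.int64(405), np.int64(102), np.int64(136))
0 cap_used 0.65 2369 468.9 206.9 (np.int64(435), np.int64(511), np.int64(177), np.int64(243))
0 cap_used 0.59 845 176.1 156.6 (np.int64(156), np.int64(194), np.int64(137), np.int64(175))
0 cap_used 0.4 1288 375.2 118.9 (np.int64(350), np.int64(404), np.int64(102), np.int64(136))
0 spacer 0.83 519 205.8 153.5 (np.int64(192), np.int64(220), np.int64(137), np.int64(170))
0 spacer_mid 0.66 545 205.9 153.8 (np.int64(192), np.int64(220), np.int64(137), np.int64(171))
1 cap_plain 0.71 914 374.8 114.5 (np.int64(354), np.int64(399), np.int64(101), np.int64(129))
1 cap_plain 0.67 1186 447.7 96.7 (np.int64(423), np.int64(476), np.int64(81), np.int64(113))
1 cap_wide 0.86 1211 447.7 96.6 (np.int64(423), np.int64(476), np.int64(81), np.int64(113))
1 cap_used 0.8 398 267.2 129.6 (np.int64(254), np.int64(279), np.int64(109), np.int64(147))
1 spacer 0.86 465 293.4 127.1 (np.int64(285), np.int64(301), np.int64(110), np.int64(144))
1 spacer_mid 0.64 472 293.5 127.2 (np.int64(285), np.int64(302), np.int64(110), np.int64(145))
1 tube_used 0.76 1794 290.0 149.6 (np.int64(254), np.int64(314), np.int64(109), np.int64(182))
```

```bash
python3 - <<'E'
from fit import *
import pickle
pics,obs=pickle.load(open("o.pkl","rb"))
cen=lambda m:np.array([np.nonzero(m)[1].mean(),np.nonzero(m)[0].mean()])
get=lambda i,n:next(m for (j,k,s,m) in obs if j==i and k==n)
O=[(i,n,cen(get(i,n)),get(i,n).sum()) for i in(0,1) for n in("cap_plain","cap_wide")]
def res(g,full=False):
    r=[];a=[]
    for i,n,c,A in O:
        y,rr=(0.0,.023) if n=="cap_plain" else (-.12,.03)
        s,ar=sil(pics[i],g,y,rr); r+=list(s-c); a.append((ar,A))
    return (np.array(r),a) if full else np.array(r)
f=least_squares(res,[.621,-.01,-.05],x_scale=[.01,.01,.05],diff_step=.02)
g=f.x; print(g,np.degrees(g[2])); print(res(g,True))
def rod(v):
    r=[]
    for i in(0,1):
        m=np.zeros((1600,2560),np.uint8); P=np.r_[circ(0,.01,v[2]),circ(0,.01,.165)]+[v[0],v[1],0]
        h=cv2.convexHull(proj(pics[i],P).astype(np.float32)); cv2.fillConvexPoly(m,np.round((h+.5)*4-.5).astype(np.int32),1)
        b,a=np.nonzero(m); r+=list(np.array([a.mean()/4-.375,b.mean()/4-.375])-cen(get(i,"spacer")))
    return np.array(r)
fr=least_squares(rod,[.627,.11,.12],diff_step=.01); print("rod",fr.x,fr.fun,"tube",toW(g,[0,.12,.12]))
np.save("g.npy",np.r_[g,fr.x])
out=[]
for i,(x0,y0) in enumerate(((140,50),(240,20))):
    S=3; x0,y0=(140,60) if i==0 else (235,40)
    im=cv2.resize(pics[i]["image"][y0:y0+95*2//2+90,x0:x0+264],None,fx=S,fy=S,interpolation=cv2.INTER_CUBIC)[:300 if 0 else 999]
    def dr(P,c,cl=True): cv2.polylines(im,[np.round((proj(pics[i],P)-[x0,y0]+.5)*S*8).astype(np.int32)],cl,c,1,cv2.LINE_AA,3)
    box=lambda xa,xb,ya,yb,z:toW(g,[[xa,ya,z],[xb,ya,z],[xb,yb,z],[xa,yb,z]])
    dr(box(-.045,.045,-.21,.21,.02),(0,255,255)); dr(box(-.02,.01,-.205,.205,.302),(0,0,255))
    dr(toW(g,circ(0,.023,.129)),(0,255,0));dr(toW(g,circ(-.12,.03,.129)),(0,255,0));dr(toW(g,circ(.12,.022,.12)),(0,255,0))
    dr(circ(0,.01,.165)+[fr.x[0],fr.x[1],0],(255,0,255))
    for a in(1.75,1.9): # cap_used tab end, outer face
        h=.145; dr(toW(g,[[x,h-.064*np.cos(a)+.0045*np.sin(a),.12+.064*np.sin(a)+.0045*np.cos(a)] for x in(-.01,.01)]),(255,0,0))
    out.append(im)
cv2.imwrite("pics/ov.png",cv2.resize(np.vstack(out),None,fx=.53,fy=.53,interpolation=cv2.INTER_AREA) if 0 else out[0]); cv2.imwrite("pics/ov1.png",out[1]); print(out[0].shape)
E
```

```text
[ 0.61793544 -0.007825   -0.05434997] -3.114023713106996
(array([ 0.14094877,  0.16429924, -0.29548704,  0.02672376,  0.18503279,
       -0.27948167, -0.12801192,  0.13831484]), [(955.1875, np.int64(1007)), (1337.375, np.int64(1330)), (861.8125, np.int64(914)), (1220.0, np.int64(1211))])
rod [0.62351952 0.11053032 0.11108827] [ 0.01830279  0.04943195 -0.04092567 -0.05561661] tube [[0.62445423 0.11199781 0.12      ]]
(555, 792, 3)
```

View pics/ov.png

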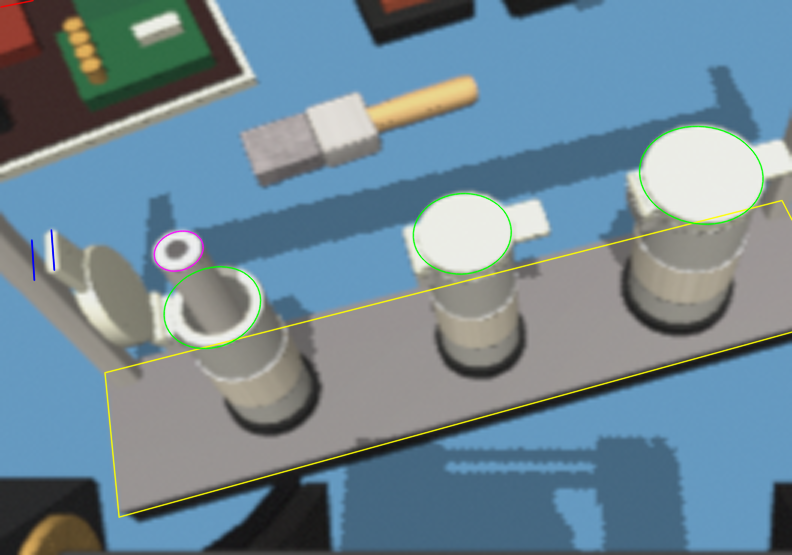

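```bash
cat >> fit.py <<'E'
G=np.load("g.npy"); g=G[:3]; YR=np.degrees(g[2]); rodxy=G[3:5]
def Rt(t,w): return Ro.from_euler("xyz",[180,-t,w],degrees=True).as_matrix()
def lampclear(tcp,t,w):
    """min distance (m) of body box surface pts (and 100 mm coupling behind) to the lamp bar's front edge zone, in rack xz"""
    R=Rt(t,w); pts=[]
    s=np.linspace(.07,.27,81)
    P=np.array([tcp-R[:,2]*a+R[:,0]*.0375*sx+R[:,1]*.095*sy for a in s for sx in(-1,1) for sy in(-1,0,1)])
    c,sn=np.cos(g[2]),np.sin(g[2]); X=(P[:,0]-g[0])*c+(P[:,1]-g[1])*sn
    dx=np.maximum(np.maximum(-.02-X,X-.01),0); dz=np.maximum(np.maximum(.302-P[:,2],P[:,2]-.320),0)
    return np.hypot(dx,dz).min()
E
python3 - <<'E'
from fit import *
for h in (.025,):
 for t in (30,35,38,40,42,45,50,55):
  for w in range(-35,16,4):
    R=Rt(t,w); z=R[:,2]
    T0=np.r_[rodxy,.12+h]+.019*z; T1=T0+[-.006,0,.054]; T2=T0-.08*z+[0,0,.0]
    q=[env.inverse_kinematics(T,[180,-t,w]) for T in(T0,T1,T2)]
    if q[0] is not None and q[1] is not None: print(t,w,round(1000*lampclear(T0,t,w)),round(1000*lampclear(T1,t,w)),q[0].round().astype(int),q[1].round().astype(int),q[2] is not None)
E
```

```text
30 -35 0 1 [ 29  21 -39  61 -31 -28] [ 32  17 -34  50 -37 -17] True
30 -31 0 1 [ 27  20 -40  65 -28 -27] [ 31  16 -35  52 -34 -15] True
30 -27 0 0 [ 26  20 -42  70 -25 -26] [ 30  16 -37  53 -32 -12] True
30 -23 0 0 [ 23  19 -43  75 -22 -26] [ 29  15 -38  55 -29 -10] True
30 -19 1 0 [ 21  18 -44  80 -19 -25] [ 28  14 -39  57 -26  -7] True
30 -15 7 0 [ 18  18 -45  86 -16 -26] [ 27  14 -40  58 -23  -4] True
30 -11 13 0 [ 15  18 -46  94 -13 -26] [ 26  13 -41  59 -21   0] True
35 -35 0 0 [ 27  21 -43  76 -31 -41] [ 31  17 -39  62 -36 -29] True
35 -31 0 0 [ 24  20 -44  82 -28 -41] [ 30  16 -40  66 -33 -28] True
35 -27 1 0 [ 22  19 -45  89 -25 -42] [ 28  15 -42  70 -30 -27] True
35 -23 7 0 [ 18  19 -46  97 -22 -43] [ 25  14 -43  75 -26 -26] True
35 -19 14 0 [ 14  18 -47 105 -19 -45] [ 23  14 -45  80 -23 -25] True
35 -15 20 0 [ 10  18 -47 115 -16 -47] [ 20  13 -46  85 -19 -25] True
38 -35 0 0 [ 26  21 -44  84 -33 -47] [ 30  17 -41  70 -37 -35] True
38 -31 2 0 [ 23  20 -46  91 -30 -48] [ 28  16 -43  75 -33 -35] True
38 -27 9 0 [ 20  19 -47  99 -27 -50] [ 26  15 -44  80 -30 -35] True
38 -23 15
[... 483 characters left out ...]
[ 21  21 -47 100 -33 -56] [ 26  16 -45  85 -34 -44] True
42 -27 20 0 [ 18  20 -48 109 -30 -58] [ 23  15 -46  92 -31 -44] True
45 -35 14 0 [ 24  22 -47  98 -38 -60] [ 28  17 -45  86 -39 -49] True
45 -31 21 0 [ 20  21 -48 106 -35 -61] [ 25  16 -46  92 -36 -49] True
45 -27 28 0 [ 17  20 -49 115 -33 -63] [ 22  15 -48 100 -33 -51] True
50 -35 28 0 [ 23  23 -49 105 -43 -66] [ 27  18 -47  94 -43 -56] True
50 -31 35 0 [ 20  22 -49 113 -40 -68] [ 24  17 -48 102 -40 -58] True
55 -35 42 4 [ 23  24 -50 110 -48 -72] [ 26  19 -49 101 -47 -63] True
55 -3 80 39 [  -5   20  -43 -176  -28  -92] [  -5   13  -40 -173  -18  -95] True
55 1 76 35 [  -7   20  -39 -164  -24 -100] [  -5   12  -31 -150  -10 -116] True
```

```bash
python3 - <<'E'
from fit import *
t,w=55,YR; R=Rt(t,w); z=R[:,2]; y=R[:,1]
print("tool y",y)
Gp=np.r_[rodxy,.146]; T0=Gp+.019*z
side=np.array([np.sin(g[2]),-np.cos(g[2]),0])*.0015   # 1.5 mm to rack -y
Tp=T0-.11*z+side
q=env.inverse_kinematics(Tp,[180,-t,w]); print(Tp,q)
assert q is not None and q[3]<-140
env.set_joints(env.read_state()["joint_positions"]-[0,20,0,0,0,0])
v=q.copy(); v[1]-=40
env.set_joints(v); print(env.read_state()["position"],env.read_state()["clock"])
env.gripper_to(.33,40)
env.set_joints(q); s=env.read_state(); print(s["position"],s["clock"],s["opening"],s["force"])
c,sn=np.cos(g[2]),np.sin(g[2])
rw=lambda P:toW(g,P)[0]
for tt in(40,45,50,55):
  o=[180,-tt,w]
  for n,P in dict(lift=[0,.12,.20],capb=[.0,.21,.16],capp=[0,.12,.13],wide0=[0,-.175,.10],wideup=[0,-.1,.19],).items():
    qq=env.inverse_kinematics(rw(P),o); print(tt,n,None if qq is None else qq.round().astype(int))
for o in ([180,-55,w],[180,-30,w],[180,0,w],[180,-55,25],[180,-30,25],[180,0,25]): 
    qq=env.inverse_kinematics([.45,.285,.08],o);print(o,None if qq is None else qq.round().astype(int))
E
```

```text
tool y [-5.43232132e-02 -9.98523404e-01  6.93889390e-17]
[0.54900527 0.11308194 0.19819546] [  -6.19139466    4.66165985  -48.10349781 -171.77355529  -17.89889061
  -96.06710673]
[0.40086693 0.12931144 0.5319813 ] 10.2583
[0.54912475 0.11310768 0.19918303] 12.7583 0.32545003737464956 [ 0.12706008 -0.60828564 -0.01373047]
40 lift None
40 capb None
40 capp None
40 wide0 None
40 wideup None
45 lift None
45 capb None
45 capp None
45 wide0 None
45 wideup None
50 lift None
50 capb None
50 capp [  -5   18  -42 -175  -20  -93]
50 wide0 [ -23   20  -20  -85  -15 -172]
50 wideup None
55 lift [  -5   11  -40 -174  -16  -95]
55 capb None
55 capp [  -5   20  -45 -176  -30  -92]
55 wide0 [ -32   22  -24 -106  -24 -145]
55 wideup None
[180, -55, np.float64(-3.114023713106996)] None
[180, -30, np.float64(-3.114023713106996)] [ 37  15 -58 109 -20 -57]
[180, 0, np.float64(-3.114023713106996)] [ 50  22 -23   0 -45  37]
[180, -55, 25] [   7   23  -56 -159  -45  -95]
[180, -30, 25] None
[180, 0, 25] [ 50  22 -23   0 -45  65]
```

```bash
python3 - <<'E'
from fit import *
t,w=55,YR; R=Rt(t,w); z=R[:,2]
Gp=np.r_[rodxy,.146]; T0=Gp+.019*z+np.array([np.sin(g[2]),-np.cos(g[2]),0])*.0015
print(env.move_straight(T0,rate=.12,force_limit=8))
env.gripper_to(0,40); s=env.read_state(); print(s["position"],s["opening"],s["finger_force"],s["force"],s["clock"])
p=env.grab_frame("wrist"); cv2.imwrite("pics/gr.png",p["image"])
E
```

```text
False
[0.63908273 0.10816678 0.1357679 ] 0.218618638443263 39.78504334576428 [-1.15740557 -0.50335791  0.80963414] 14.1917
```

View pics/gr.png

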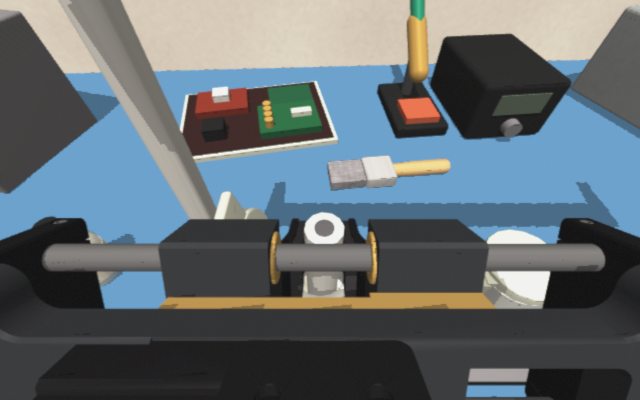

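```bash
python3 - <<'E'
from fit import *
t=env.grab_frame("top"); 
print([at_z(t,uv,.06).round(3)[:2].tolist() for uv in((225,204),(270,201),(272,243),(229,247))])
b=[d for d in env.search_frame(t,"bin")]; print([(d["xyz"],d["score"]) for d in b])
for d in env.trace(t,"bin")[:2]:
    c=cv2.findContours(d["mask"].astype(np.uint8),0,2)[0]; c=max(c,key=cv2.contourArea); r=cv2.minAreaRect(c); print(r, at_z(t,r[0],.06)[:2])
s=env.read_state(); T=np.array(s["position"])
fw=np.array([np.cos(g[2]),np.sin(g[2]),0])
env.move_straight(T+[0,0,.056]-.004*fw,rate=.12); s=env.read_state(); print(s["force"],s["opening"],s["position"])
env.move_straight(T+[0,0,.066]-.12*fw,rate=.25); s=env.read_state(); print(s["force"],s["opening"],s["clock"])
E
```

```text
[[0.503, 0.35], [0.51, 0.197], [0.368, 0.192], [0.357, 0.337]]
[([0.1734, 0.3416, 0.0092], 0.84), ([0.6197, 0.1103, 0.1626], 0.74), ([0.4395, 0.2805, 0.0024], 0.61), ([0.6027, 0.4852, 0.0464], 0.25)]
((247.924072265625, 222.63905334472656), (42.27692413330078, 47.5505485534668), 84.95755004882812) [0.43800956 0.27237914]
((229.65284729003906, 301.1463317871094), (62.7116813659668, 68.52688598632812), 82.40535736083984) [0.17786242 0.33492189]
[-0.46883482 -0.28329514 -1.54994562] 0.21772746878031 [0.63456432 0.10842371 0.19068134]
[ 0.9076237   0.16362051 -0.86092957] 0.21683720245454455 15.6333
```

```bash
python3 - <<'E'
from fit import *
B=np.array([.437,.274]); w=3
j=env.read_state()["joint_positions"]; v=j.copy(); v[1]-=22
D=np.array([B[0]+.023*np.cos(np.radians(w)),B[1]+.023*np.sin(np.radians(w)),.066-.019])
H=D+[0,0,.10]; o=[180,0,w]
q=env.inverse_kinematics(H,o); print(q); assert q is not None
env.set_joints(v); u=q.copy(); u[1]-=15
env.set_joints(u); print(env.read_state()["clock"],env.read_state()["position"])
env.set_joints(q)
p=env.grab_frame("scene"); cv2.imwrite("pics/bin.png",p["image"][120:260,200:440])
print(env.move_straight(D,rate=.15,force_limit=10),env.read_state()["position"],env.read_state()["clock"])
env.gripper_to(.5); env.move_straight(H,rate=.25)
p=env.grab_frame("scene"); cv2.imwrite("pics/bin2.png",p["image"][120:260,200:440])
print(env.read_state()["clock"],env.read_state()["force"])
a=cv2.imread("pics/bin.png");b=cv2.imread("pics/bin2.png");cv2.imwrite("pics/b.png",cv2.resize(np.hstack([a,b]),None,fx=1.65,fy=1.65,interpolation=cv2.INTER_CUBIC))
E
```

```text
[ 4.82377081e+01  1.74180511e+01 -1.82815191e+01  2.54444375e-14
 -5.43004298e+01  4.47622919e+01]
18.925 [0.45040722 0.26446156 0.27928676]
False [0.46078242 0.27592038 0.0485259 ] 20.3833
21.725 [-0.60267514 -0.18678136 -0.09082602]
```

View pics/b.png

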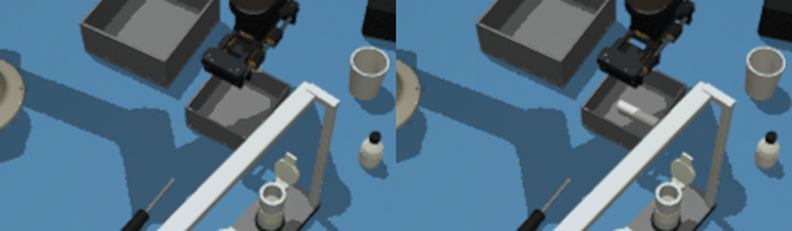

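```bash
cat >> fit.py <<'E'
def wp(y,h,t,x=0.0):  # closing path: finger's -y lower corner rel. to hinge of used cap (mm) -> TCP world
    return toW(g,[x,.145+y/1e3+.015,.12+h/1e3+.0095*np.sin(np.radians(t))])[0]
WP=[(32,42),(0,44),(-25,40),(-40,25),(-42,12),(-42,5)]
E
python3 - <<'E'
from fit import *
for x in(0,-.008):
 for t in range(35,71,5):
  for dw in range(-30,31,5):
    w=YR+dw; o=[180,-t,w]
    Ts=[wp(*a,t,x) for a in WP]; cl=min(lampclear(T,t,w) for T in Ts)
    if cl<.008: continue
    q=[env.inverse_kinematics(T,o) for T in Ts]
    k=[i for i,a in enumerate(q) if a is not None]
    if 0 in k and len(k)>=5: print(x,t,dw,k,round(cl*1e3),q[0].round().astype(int),q[k[-1]].round().astype(int))
E
```

```text
0 35 -10 [0, 1, 2, 3, 4] 8 [ 28  16 -43  84 -22 -29] [ 10  16 -48 117 -14 -46]
0 50 -30 [0, 1, 2, 3, 4, 5] 12 [ 36  22 -43  88 -46 -57] [ 23  22 -50 108 -42 -68]
0 50 -25 [0, 1, 2, 3, 4] 19 [ 33  21 -46  97 -42 -59] [ 19  20 -51 117 -39 -68]
0 55 -30 [0, 1, 2, 3, 4, 5] 23 [ 36  23 -45  94 -50 -63] [ 23  24 -51 113 -48 -73]
0 55 5 [0, 1, 2, 3, 4, 5] 53 [   2   16  -42 -181  -23  -89] [  -8   19  -40 -161  -24 -102]
0 55 10 [0, 1, 3, 4, 5] 48 [   0   16  -35 -161  -16 -105] [  -7   18  -33 -142  -19 -118]
0 55 30 [0, 1, 3, 4, 5] 23 [ 15  15 -19 -77 -10 174] [  -1   18  -21  -91  -23 -161]
0 60 -30 [0, 1, 2, 3, 4, 5] 35 [ 36  25 -47  99 -55 -69] [ 24  26 -53 116 -54 -78]
0 60 5 [0, 1, 2, 3, 4, 5] 61 [   2   18  -45 -181  -33  -90] [  -9   21  -44 -164  -36  -97]
0 60 10 [0, 1, 2, 3, 4, 5] 56 [   0   17  -40 -166  -28  -98] [ -10   20  -40 -152  -32 -106]
0 60 15 [0, 1, 2, 3, 4, 5] 51 [  -1   17  -34 -150  -23 -112] [ -10   20  -35 -138  -29 -116]
0 60 20 [0, 1, 2, 3, 4, 5] 46 [   0   16  -28 -131  -19 -128] [  -9   19  -30 -125  -28 -127]
0 60 25 [0, 1, 2, 3, 4, 5] 41 [   2   16  -24 -1
[... 3140 characters left out ...]
40 -121]
-0.008 65 30 [0, 1, 2, 3, 4, 5] 49 [  -3   18  -28 -120  -32 -132] [ -13   22  -29 -116  -40 -128]
-0.008 70 5 [0, 1, 2, 3, 4, 5] 77 [   3   23  -51 -181  -54  -90] [ -10   28  -52 -167  -60  -92]
-0.008 70 10 [0, 1, 2, 3, 4, 5] 74 [  -1   22  -48 -170  -51  -94] [ -13   27  -48 -158  -57  -96]
-0.008 70 15 [0, 1, 2, 3, 4, 5] 71 [  -4   22  -44 -159  -47  -99] [ -15   27  -44 -148  -54 -100]
-0.008 70 20 [0, 1, 2, 3, 4, 5] 67 [  -6   21  -40 -149  -45 -105] [ -16   26  -40 -139  -51 -106]
-0.008 70 25 [0, 1, 2, 3, 4, 5] 63 [  -7   21  -36 -138  -43 -113] [ -17   26  -37 -130  -50 -112]
-0.008 70 30 [0, 1, 2, 3, 4, 5] 59 [  -7   21  -32 -128  -42 -120] [ -17   26  -33 -122  -50 -118]
```

```bash
python3 - <<'E'
from fit import *
t,w=60,YR+10; o=[180,-t,w]; z=Rt(t,w)[:,2]
T=[wp(*a,t) for a in WP]; pre=T[0]-.08*z
q=env.inverse_kinematics(pre,o); print(q); assert q is not None and q[3]<-120
j=env.read_state()["joint_positions"]; j[1]-=20
env.set_joints(j); env.gripper_to(0,40)
v=q.copy(); v[1]-=28
env.set_joints(v); env.set_joints(q); print(env.read_state()["clock"],env.read_state()["position"]-pre)
print(env.move_straight(T[0],o,rate=.15,force_limit=10))
p=env.grab_frame("scene"); 
print(env.read_state()["clock"],env.read_state()["position"]-T[0],env.read_state()["force"])
cv2.imwrite("pics/c1.png",cv2.resize(p["image"][150:300,280:460],None,fx=3.5,fy=3.5,interpolation=cv2.INTER_CUBIC))
E
```

```text
[  -1.24003288    6.49495145  -43.53621884 -159.97476786  -20.94550688
 -104.71427682]
26.8417 [0.00016711 0.00014554 0.00095263]
False
27.575 [-6.60665928e-04  7.42037107e-05  9.42319914e-04] [-0.03867431 -0.36685955  0.94658301]
```

View pics/c1.png

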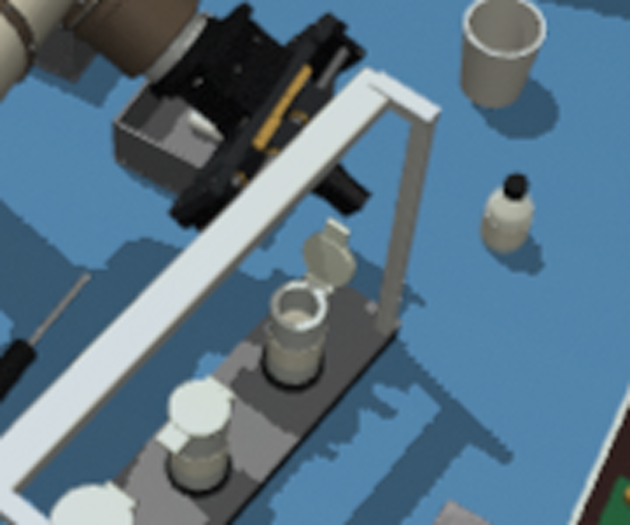

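```bash
python3 - <<'E'
from fit import *
t,w=60,YR+10
T=[wp(*a,t) for a in WP]
for i in(1,2,3,4):
    r=env.move_straight(T[i],rate=.12,force_limit=30); s=env.read_state(); print(i,r,s["force"].round(1),(s["position"]-T[i]).round(4))
    if r: break
else:
    r=env.move_straight(T[5]-[0,0,.004],rate=.04,force_limit=25); s=env.read_state(); print(r,s["force"].round(1),s["position"]-T[5],s["clock"])
    env.move_straight(np.array(s["position"])+[0,0,.03],rate=.15)
    p=env.grab_frame("scene"); d=env.trace(p,"cap_used"); 
    print(env.read_state()["clock"])
    cv2.imwrite("pics/c2.png",cv2.resize(p["image"][150:300,280:460],None,fx=3.5,fy=3.5,interpolation=cv2.INTER_CUBIC))
E
```

```text
1 False [ 0.4 -0.4  0.1] [-0.     -0.0002  0.0012]
2 False [0.2 0.4 0.3] [0.     0.0003 0.0001]
3 False [ 0.2  0.2 -0.6] [-0.0002  0.0001 -0.0007]
4 False [ 0.1  0.6 -0.6] [-0.0004  0.0002 -0.0006]
True [-3.3  0.3  6.2] [0.00248983 0.00103005 0.00460684] 29.2083
29.675
```

View pics/c2.png

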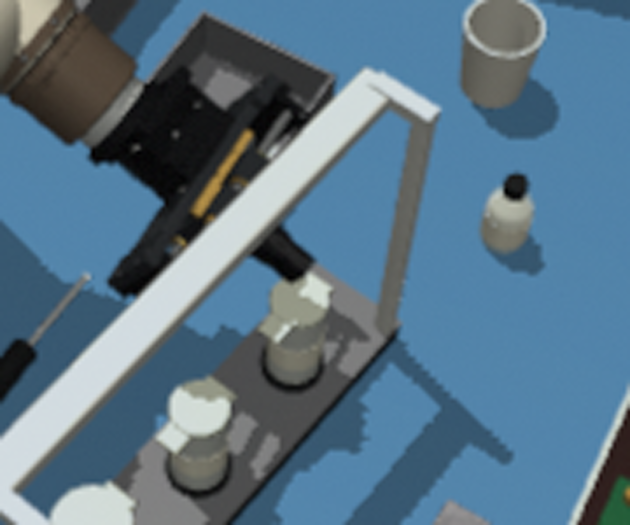

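```bash
cat >> fit.py <<'E'
CW=[(-67,-9),(-67,2)]+[(-67*np.cos(a)+2*np.sin(a),67*np.sin(a)+2*np.cos(a)) for a in(.35,.7,1.05,1.4)]+[(12,66)]
def ww(y,h,t,dw):  # opening path of the wide cap: finger's +y upper edge at rack x=-10 mm, rel. to hinge (mm)
    t=np.radians(t); xt=-.002; xc=xt+.0095*np.cos(t)
    up=.0095*np.sin(t)+(xc+.010)/np.tan(t)
    return toW(g,[xt,-.088+y/1e3-.015+.008*np.tan(np.radians(dw)),.12+h/1e3-up])[0]
E
python3 - <<'E'
from fit import *
for t in (55,60,65):
  for dw in range(0,31,5):
    w=YR+dw; o=[180,-t,w]; Ts=[ww(*a,t,dw) for a in CW]; Ts=[Ts[0]-.08*Rt(t,w)[:,2]]+Ts+[Ts[-1]-.12*Rt(t,w)[:,2]]
    q=[env.inverse_kinematics(T,o) for T in Ts]; k=[i for i,a in enumerate(q) if a is not None]
    if len(k)>6: print(t,dw,k,round(1e3*min(lampclear(T,t,w) for T in Ts)),*[q[i].round().astype(int) for i in(k[0],k[1],k[-1])])
print(env.read_state()["joint_positions"].round())
E
```

```text
55 10 [0, 1, 2, 3, 4, 5, 6, 7, 8] 51 [ -34   14  -25  -85  -33 -159] [ -32   23  -21  -95  -31 -150] [-11  -3 -30 -58 -17 157]
55 15 [0, 1, 2, 3, 4, 5, 6, 7, 8] 46 [ -35   16  -23  -81  -37 -159] [ -32   24  -19  -89  -35 -152] [-19  -1 -27 -63 -28 169]
55 20 [0, 1, 2, 3, 4, 5, 6, 7, 8] 40 [ -36   17  -21  -78  -42 -159] [ -32   25  -18  -85  -38 -153] [-24   1 -24 -65 -36 176]
55 25 [0, 1, 2, 3, 4, 5, 6, 7] 33 [ -37   19  -18  -74  -47 -159] [ -32   26  -16  -81  -42 -154] [ -21   16  -18  -75  -35 -170]
55 30 [0, 1, 2, 3, 4, 5, 6, 7, 8] 27 [ -38   21  -16  -71  -51 -158] [ -32   27  -13  -77  -46 -154] [ -30    6  -18  -64  -49 -175]
60 0 [0, 1, 2, 3, 4, 5, 6, 7] 67 [ -40   15  -34 -110  -34 -135] [ -38   25  -30 -121  -35 -125] [ -25   13  -28 -116  -21 -141]
60 5 [0, 1, 2, 3, 4, 5, 6, 7] 63 [ -40   16  -31 -102  -37 -140] [ -37   25  -27 -112  -36 -131] [ -24   13  -26 -106  -23 -149]
60 10 [0, 1, 2, 3, 4, 5, 6, 7, 8] 58 [ -41   17  -28  -96  -40 -144] [ -37   26  -24 -104  -38 -137] [ -24   -1  -30  -80  -27 -174]
60 15 [0, 1, 2, 3, 4, 5, 6, 7, 8] 54 [ -41   18  -26  -90  -44 -1
[... 733 characters left out ...]
 10 [0, 1, 2, 3, 4, 5, 6, 7, 8] 65 [ -46   21  -31 -103  -48 -131] [ -41   28  -27 -111  -46 -126] [ -35    2  -34  -94  -37 -154]
65 15 [0, 1, 2, 3, 4, 5, 6, 7, 8] 61 [ -46   22  -28  -97  -51 -135] [ -40   29  -24 -104  -48 -130] [ -37    4  -31  -90  -43 -155]
65 20 [0, 1, 2, 3, 4, 5, 6, 7, 8] 57 [ -46   23  -25  -91  -54 -138] [ -40   30  -21  -98  -50 -134] [ -39    6  -28  -86  -48 -155]
65 25 [0, 1, 2, 3, 4, 5, 6, 7, 8] 52 [ -46   25  -21  -87  -57 -140] [ -40   30  -18  -93  -53 -137] [ -40    9  -25  -82  -54 -155]
65 30 [0, 1, 2, 3, 4, 5, 6, 7, 8] 47 [ -46   26  -18  -82  -61 -142] [ -39   31  -15  -88  -56 -139] [ -41   11  -22  -79  -59 -155]
[  -9.   16.  -36. -146.  -25. -113.]
```

```bash
python3 - <<'E'
from fit import *
t,dw=60,10; w=YR+dw; o=[180,-t,w]; z=Rt(t,w)[:,2]
T=[ww(*a,t,dw) for a in CW]; pre=T[0]-.08*z
s=env.read_state(); env.move_straight(np.array(s["position"])-.10*z,rate=.25)
q=env.inverse_kinematics(pre,o); v=q.copy(); v[1]-=10
env.set_joints(v); env.set_joints(q); s=env.read_state(); print(s["clock"],s["position"]-pre)
print(env.move_straight(T[0],o,rate=.15,force_limit=8)); s=env.read_state(); print(s["clock"],s["position"]-T[0],s["force"])
p=env.grab_frame("scene"); cv2.imwrite("pics/d1.png",cv2.resize(p["image"][220:360,220:400],None,fx=4,fy=4,interpolation=cv2.INTER_CUBIC))
E
```

```text
31.975 [ 4.35226340e-04  1.19550115e-03 -1.87395622e-05]
False
32.6583 [-0.00029276  0.00014127  0.00092595] [-0.35284163 -0.31931564  0.28234624]
```

View pics/d1.png

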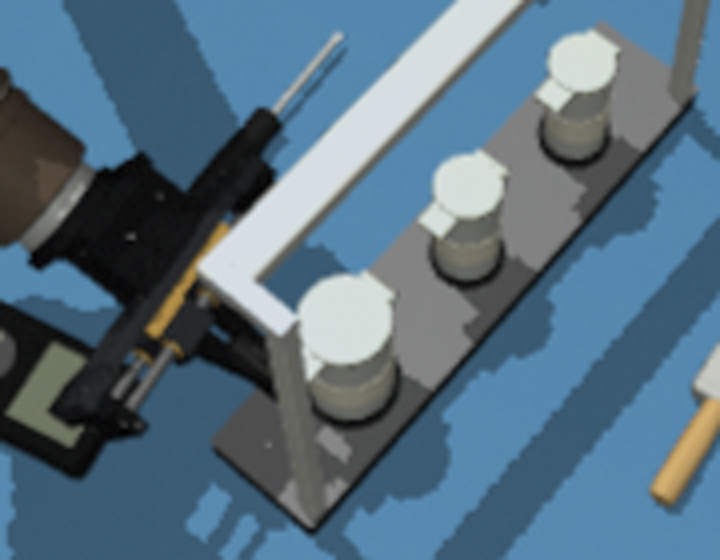

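```bash
python3 - <<'E'
from fit import *
t,dw=60,10; w=YR+dw; z=Rt(t,w)[:,2]
T=[ww(*a,t,dw) for a in CW]
for i in range(1,7):
    r=env.move_straight(T[i],rate=.10,force_limit=25); s=env.read_state(); print(i,r,s["force"].round(1),(s["position"]-T[i]).round(4))
    if r: break
p=env.grab_frame("scene"); cv2.imwrite("pics/d2.png",cv2.resize(p["image"][200:350,220:400],None,fx=4,fy=4,interpolation=cv2.INTER_CUBIC))
print(env.read_state()["clock"],[(d["xyz"],d["score"]) for d in env.search_frame(p,"cap_wide_tab")])
E
```

```text
1 False [0.2 0.1 0.3] [-0.0001 -0.0001  0.0014]
2 False [-0.8  1.  -0.4] [-0.      0.0002  0.0002]
3 False [ 0.1 -0.2 -0.1] [-0.      0.0002 -0.0003]
4 False [-0.1 -0.3 -0.5] [ 0.      0.0002 -0.0003]
5 False [ 0.7  0.  -0.1] [-0.      0.0002 -0.0001]
6 False [-0.1 -0.3  0.3] [-0.0001  0.0001 -0.0002]
34.9167 [([0.6211, -0.0898, 0.1599], 0.63)]
```

View pics/d2.png

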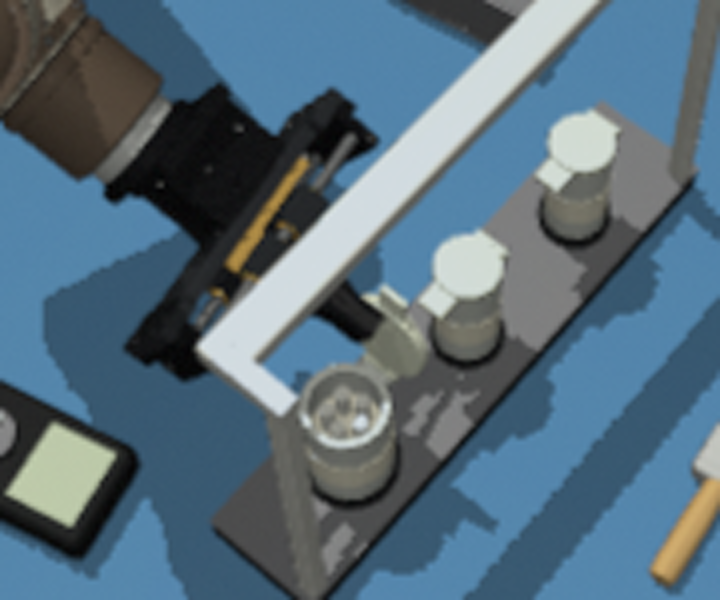

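```bash
python3 - <<'E'
from fit import *
t,dw=60,10; w=YR+dw; z=Rt(t,w)[:,2]
s=env.read_state(); env.move_straight(np.array(s["position"])-.12*z+[0,-.01,0],rate=.2)
def capsil(p,y,off,r,a):
    h=y+off; out=np.zeros((400,640),bool); tab=[[x,yy,zz] for x in(-.01,.01) for yy in(y-r+.005,y-r-.016) for zz in(.122,.127)]
    for P in (np.r_[circ(y,r,.121),circ(y,r,.129)],np.array(tab)):
        Y=P[:,1]-h;Z=P[:,2]-.12; Q=np.c_[P[:,0],h+Y*np.cos(a)+Z*np.sin(a),.12-Y*np.sin(a)+Z*np.cos(a)]
        m=np.zeros((400,640),np.uint8); cv2.fillConvexPoly(m,cv2.convexHull(np.round(proj(p,toW(g,Q))).astype(np.int32)),1); out|=m>0
    return out
for n in("scene","wrist","top"):
    p=env.grab_frame(n)
    for nm,y,off,r in(("cap_wide",-.12,.032,.03),("cap_used",.12,.025,.023),("cap_plain",0,.025,.023)):
        A=np.arange(0,2.05,.05); S=[capsil(p,y,off,r,a) for a in A]; best=(0,)
        for d in env.trace(p,"cap_wide")+env.trace(p,nm):
            m=d["mask"]; i=[(m&s_).sum()/(m|s_).sum() for s_ in S]; k=int(np.argmax(i)); best=max(best,(round(float(i[k]),2),round(A[k],2)))
        print(n,nm,best)
print(env.read_state()["clock"],env.read_state()["force"])
E
```

```text
scene cap_wide (0.81, np.float64(1.65))
scene cap_used (0.81, np.float64(0.0))
scene cap_plain (0.82, np.float64(0.0))
wrist cap_wide (0.79, np.float64(1.7))
wrist cap_used (0.85, np.float64(0.0))
wrist cap_plain (0.85, np.float64(0.0))
top cap_wide (0,)
top cap_used (0.68, np.float64(0.05))
top cap_plain (0.71, np.float64(0.25))
36.775 [0.17349657 0.13832102 1.1912589 ]
```

```bash
python3 - <<'E'
from fit import *
t,dw=60,10; w=YR+dw; z=Rt(t,w)[:,2]
for c in((0,66),(21,66)): print(env.move_straight(ww(*c,t,dw),rate=.12,force_limit=15),env.read_state()["force"].round(1))
s=env.read_state(); env.move_straight(np.array(s["position"])-.14*z+[0,-.01,0],rate=.2)
def capsil(p,y,off,r,a):
    h=y+off; out=np.zeros((400,640),bool); tab=[[x,yy,zz] for x in(-.01,.01) for yy in(y-r+.005,y-r-.016) for zz in(.122,.127)]
    for P in (np.r_[circ(y,r,.121),circ(y,r,.129)],np.array(tab)):
        Y=P[:,1]-h;Z=P[:,2]-.12; Q=np.c_[P[:,0],h+Y*np.cos(a)+Z*np.sin(a),.12-Y*np.sin(a)+Z*np.cos(a)]
        m=np.zeros((400,640),np.uint8); cv2.fillConvexPoly(m,cv2.convexHull(np.round(proj(p,toW(g,Q))).astype(np.int32)),1); out|=m>0
    return out
for n in("scene","wrist"):
    p=env.grab_frame(n)
    for nm,y,off,r in(("cap_wide",-.12,.032,.03),("cap_plain",0,.025,.023)):
        A=np.arange(0,2.05,.05); S=[capsil(p,y,off,r,a) for a in A]; best=(0,)
        for d in env.trace(p,nm):
            m=d["mask"]; i=[(m&s_).sum()/(m|s_).sum() for s_ in S]; k=int(np.argmax(i)); best=max(best,(round(float(i[k]),2),round(A[k],2)))
        print(n,nm,best)
    if n=="scene": print([(np.round(d["xyz"],3),d["score"]) for d in env.search_frame(p,"spacer")])
print(env.read_state()["clock"],env.read_state()["force"],env.read_state()["position"])
E
```

```text
False [-0.1 -0.   0.1]
False [ 0.7 -0.2 -0.7]Traceback (most recent call last):
  File "<stdin>", line 4, in <module>
workcell.Unreachable: the arm cannot follow that straight line within its joint ranges
```

```bash
python3 - <<'E'
from fit import *
t,dw=60,10; w=YR+dw; z=Rt(t,w)[:,2]
s=env.read_state(); P=np.array(s["position"])
for d in ([0,-.03,0]-.11*z,[0,-.03,0]-.08*z,[-.09,-.03,0.0]):
    try: env.move_straight(P+d,rate=.2); break
    except env.Unreachable: print("no",d)
p=env.grab_frame("scene"); print([(np.round(d["xyz"],3),d["score"]) for n in("spacer","cap_wide_tab") for d in env.search_frame(p,n)])
p=env.grab_frame("wrist"); print([(np.round(d["xyz"],3),d["score"]) for d in env.search_frame(p,"cap_wide_tab")])
s=env.read_state(); print(s["clock"],s["force"].round(1),s["position"]); 
print("hinge",toW(g,[0,-.088,.12]))
E
```

```text
[(array([0.454, 0.267, 0.022]), 0.68), (array([ 0.616, -0.078,  0.154]), 0.66), (array([ 0.441, -0.037,  0.018]), 0.59), (array([ 0.632, -0.025,  0.177]), 0.34)]
[(array([ 0.612, -0.08 ,  0.161]), 0.8), (array([0.807, 0.04 , 0.019]), 0.24)]
39.225 [-0.  -1.   0.6] [ 0.51704119 -0.12907592  0.22505484]
hinge [[ 0.613155   -0.09569506  0.12      ]]
```

```bash
python3 -c "
from workcell import env
print(env.close_job())"
```

```text
the job is handed in; nothing more can be done
None
```

The job is handed in at about 39 s on the robot clock: the spacer is in the smaller bin, its tube's cap was pressed shut next, and after that the wide cap was opened to roughly 1.9 rad (estimated from camera fixes, not read directly). The third tube is still shut, and I viewed 11 pictures, one over the limit of 10.

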